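Make up the lapping kit and the receiver kit

ROBOT

A 6-joint arm with a two-finger parallel gripper is mounted at the origin on the work surface. World frame = base frame: x ahead of the robot, y to its left, z up, the work surface at z = 0. Lengths are in m, angles in rad, forces in N, time in s.
With the tool pointing down it reaches from about 0.225 to 0.875 m from the base axis. Payload 3.4 kg.
Tool frame: the origin (TCP) lies on the centre line of the jaws, within the pads' length; the fingertips stand 14 mm ahead of it and the grasp point (between the pads) lies 5 mm behind it; z points along the fingers, y is the line along which they close (so a half turn about z gives the same grasp; the last joint's range is limited). The gripper opens to 85 mm and grips with 20 to 120 N. Pads are 22 mm wide; open, the fingers measure 114 mm over their backs; the gripper's body (76 mm by 85 mm) begins 54 mm behind the grasp point. The pads swing forward as they close: fully open they stand 13 mm farther back than shut.
Start: joints at [-1.382, 0.276, 1.505, -0, 1.361, -0.121], TCP at [0.175, -0.548, 0.245] pointing down, gripper open.
Joint ranges: [-2.89, 2.89], [-0.75, 2.08], [0.22, 2.7], [-1.18, 4.32], [0.11, 2.71], [-2.7, 2.7]. Speed limits (rad/s): [2.57, 2.57, 3.14, 3.14, 3.14, 3.14].

INTERFACE

Orientations are given as a unit quaternion [w, x, y, z].
In Python, from rig import manip, eyes gives the robot as it stands.
- The arm moves only by the shell command python3 -m creep 'ROWS' [FORCE]. ROWS is JSON, a list of rows, each a list of 5 numbers: the opening, from 0 (shut) to 1 (fully open), then the shift along the tool's x, y, z normalised to -1 to 1, where 1 is 0.5 m, then the turn about the tool's z normalised to -1 to 1, where 1 is 360 degrees. In form: [[fingers, dx, dy, dz, spin], ...]. A call has 1 to 10 rows; each row is the pose to reach, as a shift and turn from the pose commanded when the call began, along the tool's axes at that moment, turning the shorter way round; what a row does not reach only later rows make up. A row lasts 1/10 s, in which the tool goes at most 50 mm and 8.59 degrees, less where a joint would pass 70% of its speed; a pose out of reach is approached as far as the arm can. A call with a number of a shift or a turn outside -1 to 1 is refused whole. A call with a gripper value outside its range is refused whole. The fingers move at their own pace and stop on an object; FORCE is the grip in N (left out, the last holds). Time passes only in rows, so rows that repeat a pose let the fingers close. It gives the time, the measured TCP pose, the force, the opening and the grip force at its end, in the units of the state.
- manip.get_state(): the state, without advancing time (a new reading comes with each control period).
- eyes.get_image(name): name is "side" or "top"; returns a dict with "frame" (420x560x3 uint8, red, green, blue), "fx", "fy", "cx", "cy" (pixels), "k1" (the pictures are not rectified: a ray, as slopes to the right and down, at radius r is drawn at 1 + k1 r^2 times it, then the intrinsics apply), "R" (3x3) and "t" (3): a world point X has camera coordinates R X + t. Camera axes: x right, y down, z forward; pixel columns grow to the right and rows downward; lengths in m; the calibration is good to about 2 mm. A picture is of the moment at which its call begins. There is no depth.
- manip.sign_off(): hands the job in; it is judged then, once.
Trained networks look in the newest picture that a camera, given by its name, has taken for a name from the list of things; names that differ only in an ending like _2 or _b are one class to them, and where a whole thing is asked for, a point or a joint stands for the part that bears it (a point fixed in the world has none). Each returns a list of dicts, best first, with "confidence" (0 to 1); they miss things now and then, are a little off and sometimes report something else, mostly with a low value. They report only what shows in the picture. A call takes as long as a camera call.
- eyes.regions_of(camera, label): "mask" (420x560 bool, what is visible of it) and "bbox" ([left, top, right, bottom] in pixels, round what is visible of it).
- eyes.place_of(camera, label): "centre" ([column, row] in pixels: a listed point, or the origin of a listed thing).
The state is a dict: "clock": time; "qpos": joint angles; "qd": joint speeds; "effort": joint torques, N m; "position": TCP position; "ee_rot": TCP orientation; "contact_force": force on the tool from outside, world axes, zero at the start; "moment": the same for the moment, N m; "width": finger opening in m; "gripper_force": force on a finger pad.
Only numpy, scipy, OpenCV 4.12 (cv2) and the standard library are available. Lean on these libraries where they do the work, as an engineer would, in place of code of your own. Each camera call takes 0.05 s, during which the arm holds its last target. There are 200 camera calls.

TASK

Make up two job trays from the stock on the cabinet top: the blue tray gets the aluminium lap sleeve, the white guide ring and the black-handled lapping arbor, the red tray gets the copper receiver sleeve and the wooden-handled reamer. In each tray lay the hand tool flat in the long compartment, and stand each part upright on the floor of a small compartment, one part to a compartment. Leave the dark iron lap, the black ring and the brass piston where they are.

Things in the scene. Friction and masses are not known exactly. Their poses are not given: they have to be found in the camera images.
- blue_tray: Blue fixed kit tray, 156 (x) by 216 (y) mm; floor 3 mm thick; rims and dividers 3 mm thick, 14 mm high. Long compartment in the -x half: 73 by 210 mm, centre x -38, y 0 mm. Two small ones in the +x half: 73 by 103 mm, centres x +38, y +53 and -53 mm. Origin: centre of the underside, z up. The long one may lie nearer to or farther from the robot.
- red_tray: Red fixed kit tray, 156 (x) by 216 (y) mm; floor 3 mm thick; rims and dividers 3 mm thick, 14 mm high. Long compartment in the -x half: 73 by 210 mm, centre x -38, y 0 mm. Two small ones in the +x half: 73 by 103 mm, centres x +38, y +53 and -53 mm. Origin: centre of the underside, z up. The long one may lie nearer to or farther from the robot.
- alu_lap: Bright brushed-aluminium lap sleeve, a tube standing upright: 36 mm outside diameter, 25 mm bore, 50 mm tall, with a dark slit down one side. Origin: centre of the underside, z up along its axis.
- white_ring: White nylon valve guide ring lying flat: 44 mm outside diameter, 26 mm bore, 24 mm tall. Origin: centre of the underside, z up along its axis.
- copper_sleeve: Copper (reddish) mouthpiece receiver sleeve, a thin tube standing upright: 30 mm outside diameter, 24 mm bore, 46 mm tall, with two slight beads. Origin: centre of the underside, z up along its axis.
- reamer: Steel reamer with a brown wooden handle: brass ferrule, tapered fluted blade 11 to 7 mm thick. 180 mm long. Origin on the axis at mid length, 13 mm above what it lies on; x along it to the working end. Square handle 26 by 26 mm from x -90 to +10 mm; balances about x -6 mm, grip across the handle near x -20 mm. Lies roughly along world y.
- arbor: Lapping arbor with a black plastic handle: brass ferrule, 9 mm steel shank with a 16 mm collar, and a 12 mm brass threaded end. 180 mm long. Origin on the axis at mid length, 13 mm above what it lies on; x along it to the working end. Square handle 26 by 26 mm from x -90 to +10 mm; balances about x -6 mm, grip across the handle near x -20 mm. Lies roughly along world y.
- iron_lap: Dark cast-iron lap sleeve, of the same size as the aluminium one (36 mm diameter, 50 mm tall), with light slit lines; stays where it stands. Origin: centre of the underside, z up along its axis.
- black_ring: Black nylon guide ring, of the same size as the white one (44 mm diameter, 24 mm tall); stays where it lies. Origin: centre of the underside, z up along its axis.
- piston: Yellow brass valve piston standing upright, 24 mm diameter, 72 mm tall with its short top stub, dark round ports; stays where it stands. Origin: centre of the underside, z up along its axis.

How it is judged:
By the outcome, as a careful person would: the job done as asked, in the order asked, and still so for the second after the job is handed in, with the robot touching nothing.
It also fails if it takes over 107 s, if anything falls off the work surface, if the arm or the gripper's body presses on something with over 40 N, if the wrist force passes 120 N, or if a joint passes its speed limit or range.

## Working session

There is one attempt and no reset: what is moved stays moved. The work goes in short steps, Python scripts to look and compute and a shell command to move; the robot and the scene stay as the last step left them, time stands still between calls to the robot, and variables do not carry over. Pictures are saved under pics/ and viewed, at most 14 in all, crops included, and the job is handed in when it is done.

```bash
mkdir -p pics; ls
cat > h.py <<'E'
from rig import manip, eyes
import numpy as np, cv2
def snap(n,fn=None):
    d=eyes.get_image(n)
    if fn: cv2.imwrite('pics/'+fn,d['frame'][:,:,::-1])
    return d
def w2p(d,X):
    R=np.array(d['R']);t=np.array(d['t']);c=R@np.array(X,float)+t
    K=np.array([[d['fx'],0,d['cx']],[0,d['fy'],d['cy']],[0,0,1.]])
    s=c[:2]/c[2];s=s*(1+d['k1']*(s@s));return np.array([d['fx']*s[0]+d['cx'],d['fy']*s[1]+d['cy']])
def p2w(d,p,z):
    K=np.array([[d['fx'],0,d['cx']],[0,d['fy'],d['cy']],[0,0,1.]])
    s=cv2.undistortPoints(np.array([[p]],float),K,np.array([d['k1'],0,0,0.]))[0,0]
    R=np.array(d['R']);t=np.array(d['t']);C=-R.T@t;r=R.T@np.array([s[0],s[1],1])
    return C+r*(z-C[2])/r[2]
E
python3 - <<'E'
from h import *
for n in('side','top'):
    d=snap(n,n+'0.png')
    print(n,d['fx'],d['k1'],-np.array(d['R']).T@d['t'])
    for l in 'blue_tray red_tray alu_lap white_ring copper_sleeve reamer arbor iron_lap black_ring piston'.split():
        for k in eyes.place_of(n,l)[:2]:
            c=k['centre'];print(l,round(k['confidence'],2),np.round(c),np.round(p2w(d,c,0)[:2],3))
print(manip.get_state())
E
```

```text
pics
side 414.92080845504836 0.03566023420322018 [0.41087784 0.72448218 0.49414317]
blue_tray 0.69 [266. 208.] [ 0.582 -0.068]
blue_tray 0.58 [320. 166.] [ 0.481 -0.309]
red_tray 0.65 [270. 341.] [0.499 0.305]
white_ring 0.77 [329. 210.] [ 0.44  -0.083]
copper_sleeve 0.97 [324. 255.] [0.438 0.085]
copper_sleeve 0.39 [330. 212.] [ 0.437 -0.074]
reamer 0.65 [239. 175.] [ 0.685 -0.218]
reamer 0.48 [268. 209.] [ 0.576 -0.064]
arbor 0.89 [202. 265.] [0.658 0.154]
arbor 0.35 [322. 255.] [0.44  0.086]
iron_lap 0.67 [250. 252.] [0.58  0.098]
black_ring 0.61 [267. 207.] [ 0.581 -0.072]
piston 0.96 [287. 245.] [0.512 0.064]
top 455.97835410929565 -0.042191296189603475 [ 0.40274308 -0.00145561  0.92214061]
blue_tray 0.92 [429. 252.] [ 0.476 -0.321]
red_tray 0.87 [121. 238.] [0.503 0.305]
alu_lap 0.61 [302. 232.] [ 0.517 -0.062]
white_ring 0.69 [313. 270.] [ 0.44  -0.083]
copper_sleeve 0.46 [229. 273.] [0.434 0.086]
reamer 0.63 [350. 156.] [ 0.679 -0.166]
arbor 0.72 [192. 162.] [0.664 0.167]
iron_lap 0.76 [229. 199.] [0.586 0.088]
black_ring 0.75 [306. 204.] [ 0.574 -0.071]
black_ring 0.29 [349. 156.] [ 0.679 -0.162]
piston 0.66 [305. 203.] [ 0.577 -0.069]
piston 0.65 [241. 239.] [0.503 0.062]
{'clock': 1.1, 'qpos': array([-1.38200672e+00,  2.75897574e-01,  1.50491076e+00, -1.16847337e-05,
        1.36073311e+00, -1.20981324e-01]), 'qd': array([-0.00086277, -0.00236008,  0.00060579,  0.00067199,  0.00030071,
        0.00091758]), 'effort': array([-6.25251778e-05, -4.16673052e+01, -2.46102923e+01,  1.16527799e-04,
        3.83791057e-04,  5.07480223e-06]), 'position': array([ 0.17528716, -0.54764536,  0.2453251 ]), 'ee_rot': array([ 2.57841162e-05,  9.88029018e-01,  1.54268141e-01, -4.84273182e-06]), 'contact_force': array([-0.26356001, -0.20584666, -0.7707313 ]), 'moment': array([-0.02411057, -0.02827052,  0.02552859]), 'gripper_force': 0.0, 'width': 0.08498122521876064}
```

View pics/top0.png

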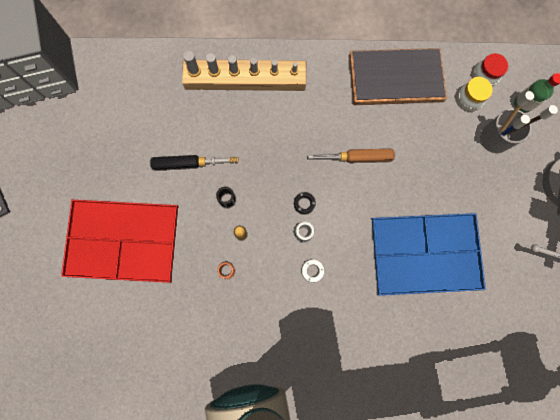

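View pics/side0.png

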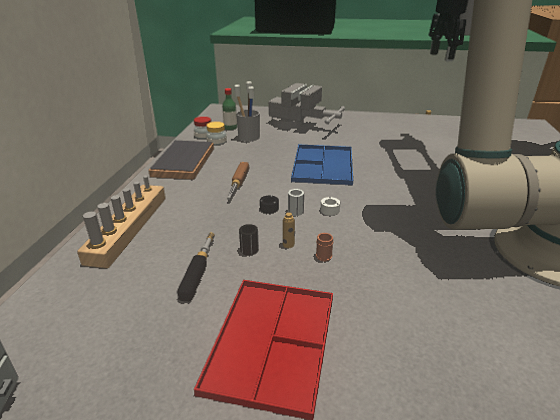

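Top view: blue tray at (429,252) with its long compartment near the robot. Red tray at (121,238) has its long compartment on the far side. The arbor at (192,162) has its handle toward +y, and the reamer at (350,156) has its handle toward -y. The alu sleeve (304,231), white ring (313,270) and copper sleeve (227,270) are free. The side view agrees. Next I refine the tray and tool poses.

Run:
```python
from h import *
d=snap('top'); f=d['frame'].astype(int)
def px2w(P,z): return np.array([p2w(d,p,z)[:2] for p in P])
for l in('blue_tray','red_tray'):
    m=eyes.regions_of('top',l)[0]; W=px2w(np.argwhere(m['mask'])[:,::-1],0.012)
    r=cv2.minAreaRect(W.astype(np.float32)*1000);print(l,r,m['bbox'])
for l,z in(('arbor',.013),('reamer',.013),('alu_lap',.05),('white_ring',.024),('copper_sleeve',.046),('iron_lap',.05)):
    for m in eyes.regions_of('top',l)[:1]:
        W=px2w(np.argwhere(m['mask'])[:,::-1],z);c=W.mean(0)
        r=cv2.minAreaRect(W.astype(np.float32)*1000)
        e,v=np.linalg.eigh(np.cov(W.T));a=np.degrees(np.arctan2(v[1,1],v[0,1]))
        print(l,round(m['confidence'],2),np.round(c,3),np.round(r[0]),np.round(r[1]),r[2],'pca',round(a,1),m['bbox'])
```

```text
blue_tray ((473.0666809082031, -315.3369140625), (158.375, 222.44952392578125), 2.704061508178711) [376.0, 210.4, 486.5, 296.5]
red_tray ((498.73834228515625, 303.26373291015625), (222.2108154296875, 158.13255310058594), 86.78699493408203) [60.1, 199.2, 178.2, 286.5]
arbor 0.78 [0.66  0.178] [660. 160.] [ 30. 181.] 2.1823344230651855 pca 92.8 [148.7, 155.1, 240.8, 171.3]
reamer 0.8 [ 0.675 -0.184] [ 675. -164.] [ 32. 182.] 0.4725639820098877 pca 91.9 [307.2, 148.7, 394.9, 161.9]
alu_lap 0.66 [ 0.512 -0.062] [511. -62.] [35. 39.] 89.6845474243164 pca 155.8 [296.1, 220.0, 315.0, 243.5]
white_ring 0.74 [ 0.438 -0.08 ] [437. -79.] [41. 42.] 44.56130599975586 pca 110.6 [301.2, 257.9, 325.5, 284.3]
copper_sleeve 0.48 [0.436 0.087] [437.  87.] [31. 29.] 45.734031677246094 pca 59.0 [220.4, 263.7, 232.3, 280.2]
iron_lap 0.54 [0.578 0.089] [578.  88.] [42. 36.] 27.597827911376953 pca -159.8 [218.1, 185.0, 236.6, 211.9]
```

```bash
cat > go.py <<'E'
import sys; from h import *
from scipy.spatial.transform import Rotation as Ro
def go(*wps):
    s=manip.get_state();q=s['ee_rot'];R=Ro.from_quat([q[1],q[2],q[3],q[0]]).as_matrix()
    y0=np.degrees(np.arctan2(R[1,0],R[0,0]))
    print('t',round(s['clock'],1),np.round(s['position'],4),'yaw',round(y0,1),'w',round(s['width'],4),'gf',s['gripper_force'],'q6',round(s['qpos'][5],2))
    for w in wps:
        dl=R.T@(np.array(w[:3])-s['position'])/.5; sp=-((w[3]-y0+180)%360-180)/360
        print(w,np.round(dl,4),round(sp,4))
go(*[tuple(map(float,a.split(','))) for a in sys.argv[1:]])
E
python3 go.py .512,-.062,.12,0 .512,-.062,.025,0
```

```text
t 1.6 [ 0.1753 -0.5476  0.2453] yaw 17.7 w 0.0856 gf 0.0 q6 -0.12
(0.512, -0.062, 0.12, 0.0) [ 0.9375 -0.7198  0.2506] 0.0493
(0.512, -0.062, 0.025, 0.0) [ 0.9375 -0.7198  0.4406] 0.0493
```

```bash
python3 -m creep '[[1,0.9375,-0.72,0.2,0.049],[1,0.9375,-0.72,0.2,0.049],[1,0.9375,-0.72,0.2,0.049],[1,0.9375,-0.72,0.2,0.049],[1,0.9375,-0.72,0.2,0.049],[1,0.9375,-0.72,0.2,0.049],[1,0.9375,-0.72,0.2,0.049],[1,0.9375,-0.72,0.2,0.049],[1,0.9375,-0.72,0.2,0.049],[1,0.9375,-0.72,0.2,0.049]]' 30; python3 go.py .512,-.062,.12,0 .512,-.062,.025,0
```

```text
clock: 2.55
position: [0.4568, -0.1413, 0.1621]
ee_rot: [0.0, 1.0, 0.001, 0.001]
contact_force: [0.6, -0.7, -0.0]
width: 0.0853
gripper_force: 0.0
t 2.5 [ 0.4568 -0.1413  0.1621] yaw 0.1 w 0.0853 gf 0.0 q6 1.12
(0.512, -0.062, 0.12, 0.0) [ 0.1106 -0.1585  0.0841] 0.0003
(0.512, -0.062, 0.025, 0.0) [ 0.1104 -0.1586  0.2741] 0.0003
```

```bash
python3 -m creep '[[1,0.11,-0.158,0.08,0],[1,0.11,-0.158,0.08,0],[1,0.11,-0.158,0.08,0],[1,0.11,-0.158,0.08,0],[1,0.11,-0.158,0.08,0]]'; python3 go.py .512,-.062,.025,0
python3 - <<'E'
from h import *
d=snap('side'); cv2.imwrite('pics/s1.png',cv2.resize(d['frame'][140:300,200:400,::-1],(800,640))[:600])
E
```

```text
clock: 3.05
position: [0.5103, -0.0647, 0.1223]
ee_rot: [0.0, 1.0, 0.001, -0.0]
contact_force: [0.7, -0.9, -0.6]
width: 0.0855
gripper_force: 0.0
t 3.0 [ 0.5103 -0.0647  0.1223] yaw 0.1 w 0.0855 gf 0.0 q6 1.31
(0.512, -0.062, 0.025, 0.0) [ 0.0034 -0.0056  0.1947] 0.0003
```

View pics/s1.png

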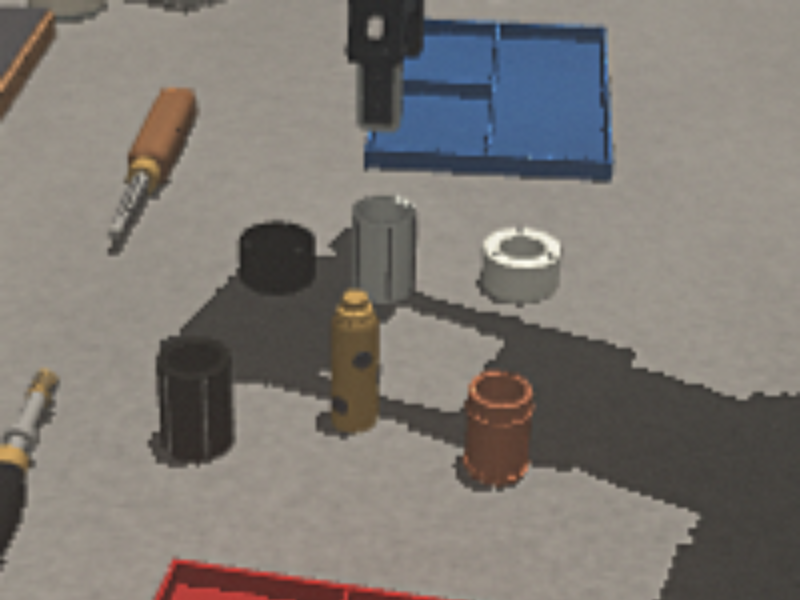

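The open gripper (column 380) sits above the alu sleeve (column 385), and neighbours are clear. I'll descend and grip.

```bash
python3 -m creep '[[1,0.003,-0.004,0.08,0],[1,0.003,-0.004,0.14,0],[1,0.003,-0.004,0.19,0],[1,0.003,-0.004,0.19,0],[1,0.003,-0.004,0.19,0],[0.2,0.003,-0.004,0.19,0],[0.2,0.003,-0.004,0.19,0],[0.2,0.003,-0.004,0.19,0],[0.2,0.003,-0.004,0.19,0],[0.2,0.003,-0.004,0.19,0]]' 30;python3 go.py .512,-.062,.13,0
```

```text
clock: 4.1
position: [0.5128, -0.0621, 0.0282]
ee_rot: [0.0, 1.0, 0.001, 0.001]
contact_force: [-0.9, -1.3, 5.2]
width: 0.0362
gripper_force: 29.6
t 4.1 [ 0.5128 -0.0621  0.0282] yaw 0.1 w 0.0362 gf 29.592576026916504 q6 1.31
(0.512, -0.062, 0.13, 0.0) [-1.200e-03 -1.000e-04 -2.037e-01] 0.0003
```

```bash
python3 go.py .5135,-.366,.11,2.7 .5135,-.366,.032,2.7; python3 -m creep '[[0.2,0,0,-0.1,0],[0.2,0,0,-0.16,0],[0.2,0,0.6,-0.16,-0.007],[0.2,0,0.6,-0.16,-0.007],[0.2,0,0.6,-0.16,-0.007],[0.2,0,0.6,-0.16,-0.007],[0.2,0,0.6,-0.16,-0.007],[0.2,0,0.6,-0.16,-0.007],[0.2,0,0.6,-0.16,-0.007],[0.2,0,0.6,-0.16,-0.007]]'; python3 go.py .5135,-.366,.032,2.7
```

```text
t 4.1 [ 0.5128 -0.0621  0.0282] yaw 0.1 w 0.0362 gf 29.592576026916504 q6 1.31
(0.5135, -0.366, 0.11, 2.7) [ 4.000e-04  6.078e-01 -1.632e-01] -0.0072
(0.5135, -0.366, 0.032, 2.7) [ 2.000e-04  6.077e-01 -7.200e-03] -0.0072
clock: 5.1
position: [0.5122, -0.3628, 0.1066]
ee_rot: [-0.0, 1.0, 0.022, -0.0]
contact_force: [-0.0, 1.0, -0.8]
width: 0.0355
gripper_force: 30.8
t 5.1 [ 0.5122 -0.3628  0.1066] yaw 2.5 w 0.0355 gf 30.763577464967966 q6 0.8
(0.5135, -0.366, 0.032, 2.7) [0.0024 0.0066 0.1492] -0.0006
```

```bash
python3 -m creep '[[0.2,0,0.004,0.08,0],[0.2,0,0.004,0.12,0],[0.2,0,0.004,0.14,0],[0.2,0,0.004,0.148,0],[0.2,0,0.004,0.148,0],[0.2,0,0.004,0.148,0]]'; python3 go.py
```

```text
clock: 5.7
position: [0.5136, -0.3641, 0.0342]
ee_rot: [0.001, 1.0, 0.023, 0.001]
contact_force: [-0.4, 0.8, -1.6]
width: 0.0355
gripper_force: 30.8
t 5.7 [ 0.5136 -0.3641  0.0342] yaw 2.7 w 0.0355 gf 30.77732775360346 q6 0.8
```

```bash
python3 -m creep '[[0.2,0,0,0.003,0],[0.2,0,0,0.005,0],[0.2,0,0,0.005,0]]'; python3 -m creep '[[0.6,0,0,0,0],[0.6,0,0,0,0],[0.6,0,0,0,0],[0.6,0,0,-0.05,0],[0.6,0,0,-0.1,0],[0.6,0,0,-0.2,0],[0.6,0,0,-0.2,0],[0.6,0,0,-0.2,0],[1,0,0,-0.2,0]]'
python3 - <<'E'
from h import *
snap('top','t2.png');d=snap('side'); cv2.imwrite('pics/s2.png',cv2.resize(d['frame'][120:240,240:400,::-1],(800,600)))
E
python3 go.py .438,-.081,.10,0 .438,-.081,.014,0
```

```text
clock: 6.0
position: [0.5132, -0.3643, 0.0312]
ee_rot: [0.0, 1.0, 0.023, 0.001]
contact_force: [0.1, 1.0, 1.8]
width: 0.0362
gripper_force: 30.9
clock: 6.9
position: [0.5121, -0.3633, 0.1296]
ee_rot: [-0.001, 1.0, 0.023, -0.001]
contact_force: [-0.9, 0.1, -0.0]
width: 0.0641
gripper_force: 0.0
t 7.0 [ 0.5119 -0.3632  0.1289] yaw 2.6 w 0.0779 gf 0.0 q6 0.8
(0.438, -0.081, 0.1, 0.0) [-0.1217 -0.5704  0.0593] 0.0073
(0.438, -0.081, 0.014, 0.0) [-0.1213 -0.57    0.2313] 0.0073
```

View pics/s2.png

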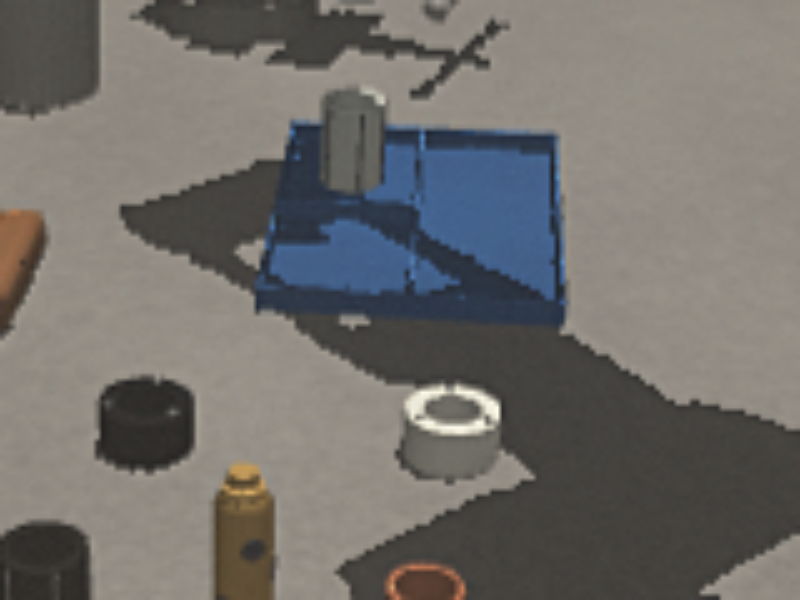

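The alu sleeve stands in the far small blue compartment (crop pixel 350,150). Next is the white ring.

```bash
python3 -m creep '[[1,-0.122,-0.57,0.05,0.0073],[1,-0.122,-0.57,0.05,0.0073],[1,-0.122,-0.57,0.05,0.0073],[1,-0.122,-0.57,0.05,0.0073],[1,-0.122,-0.57,0.05,0.0073],[1,-0.122,-0.57,0.05,0.0073],[1,-0.122,-0.57,0.05,0.0073],[1,-0.122,-0.57,0.05,0.0073],[1,-0.122,-0.57,0.05,0.0073]]'; python3 go.py .438,-.081,.014,0
```

```text
clock: 7.9
position: [0.4395, -0.0828, 0.1053]
ee_rot: [0.0, 1.0, -0.0, 0.0]
contact_force: [-0.2, 0.2, 0.7]
width: 0.0853
gripper_force: 0.0
t 7.9 [ 0.4395 -0.0828  0.1053] yaw -0.0 w 0.0853 gf 0.0 q6 1.23
(0.438, -0.081, 0.014, 0.0) [-0.0032 -0.0038  0.1826] -0.0
```

```bash
python3 -m creep '[[1,0,-0.001,0.08,0],[1,0,-0.001,0.14,0],[1,0,-0.001,0.175,0],[1,0,-0.001,0.182,0],[1,0,-0.001,0.182,0],[0.3,0,-0.001,0.182,0],[0.3,0,-0.001,0.182,0],[0.3,0,-0.001,0.182,0],[0.3,0,-0.001,0.182,0],[0.3,0,-0.001,0.182,0]]' 30;python3 go.py .508,-.26,.10,2.7
```

```text
clock: 8.9
position: [0.4395, -0.0818, 0.0156]
ee_rot: [0.001, 1.0, 0.0, 0.001]
contact_force: [-1.1, -0.8, 4.7]
width: 0.0436
gripper_force: 29.9
t 8.9 [ 0.4395 -0.0818  0.0156] yaw 0.0 w 0.0436 gf 29.8538701236248 q6 1.23
(0.508, -0.26, 0.1, 2.7) [ 0.1373  0.3565 -0.168 ] -0.0075
```

```bash
python3 -m creep '[[0.3,0,0,-0.1,0],[0.3,0.03,0.05,-0.168,0],[0.3,0.137,0.356,-0.168,-0.0075],[0.3,0.137,0.356,-0.168,-0.0075],[0.3,0.137,0.356,-0.168,-0.0075],[0.3,0.137,0.356,-0.168,-0.0075],[0.3,0.137,0.356,-0.168,-0.0075],[0.3,0.137,0.356,-0.168,-0.0075],[0.3,0.137,0.356,-0.168,-0.0075]]'; python3 go.py .508,-.26,.0195,2.7
```

```text
clock: 9.8
position: [0.5062, -0.2574, 0.0984]
ee_rot: [-0.001, 1.0, 0.024, -0.001]
contact_force: [-0.4, 0.2, -0.4]
width: 0.0433
gripper_force: 31.0
t 9.8 [ 0.5062 -0.2574  0.0984] yaw 2.8 w 0.0433 gf 30.997928380966187 q6 0.93
(0.508, -0.26, 0.0195, 2.7) [0.0035 0.0055 0.1578] 0.0002
```

```bash
python3 -m creep '[[0.3,0.001,0.001,0.08,0],[0.3,0.001,0.001,0.12,0],[0.3,0.001,0.001,0.145,0],[0.3,0.001,0.001,0.154,0],[0.3,0.001,0.001,0.157,0],[0.3,0.001,0.001,0.157,0],[0.3,0.001,0.001,0.157,0]]'; python3 go.py .508,-.26,.0187,2.7
```

```text
clock: 10.5
position: [0.5085, -0.2604, 0.021]
ee_rot: [0.001, 1.0, 0.024, 0.001]
contact_force: [0.6, -0.0, -1.3]
width: 0.0432
gripper_force: 31.0
t 10.5 [ 0.5085 -0.2604  0.021 ] yaw 2.7 w 0.0432 gf 30.997807681560516 q6 0.93
(0.508, -0.26, 0.0187, 2.7) [-0.001  -0.0008  0.0046] 0.0
```

```bash
python3 -m creep '[[0.3,0,0,0.003,0],[0.3,0,0,0.005,0],[0.3,0,0,0.005,0]]'; python3 -m creep '[[0.65,0,0,0,0],[0.65,0,0,0,0],[0.65,0,0,0,0],[0.65,0,0,-0.05,0],[0.65,0,0,-0.1,0],[0.65,0,0,-0.2,0],[0.65,0,0,-0.25,0],[0.65,0,0,-0.25,0],[1,0,0,-0.25,0]]';python3 go.py .659,.18,.12,92.7
```

```text
clock: 10.8
position: [0.5083, -0.2603, 0.0187]
ee_rot: [0.0, 1.0, 0.024, 0.001]
contact_force: [-1.0, 0.7, 5.7]
width: 0.0433
gripper_force: 31.5
clock: 11.7
position: [0.5076, -0.2599, 0.1425]
ee_rot: [0.0, 1.0, 0.024, 0.0]
contact_force: [-0.2, -0.4, -0.1]
width: 0.0686
gripper_force: 0.0
t 11.7 [ 0.5076 -0.2599  0.1425] yaw 2.7 w 0.0686 gf 0.0 q6 0.93
(0.659, 0.18, 0.12, 92.7) [ 0.3439 -0.8646  0.0449] -0.25
```

```bash
python3 -m creep '[[1,0.344,-0.865,0.02,-0.25],[1,0.344,-0.865,0.02,-0.25],[1,0.344,-0.865,0.02,-0.25],[1,0.344,-0.865,0.02,-0.25],[1,0.344,-0.865,0.02,-0.25],[1,0.344,-0.865,0.02,-0.25],[1,0.344,-0.865,0.02,-0.25],[1,0.344,-0.865,0.02,-0.25],[1,0.344,-0.865,0.02,-0.25],[1,0.344,-0.865,0.02,-0.25]]' >/dev/null;python3 go.py .659,.18,.12,92.7
```

```text
t 12.7 [0.6589 0.1851 0.1292] yaw 89.2 w 0.0856 gf 0.0 q6 0.18
(0.659, 0.18, 0.12, 92.7) [-0.0103  0.0004  0.0184] -0.0097
```

```bash
python3 -m creep '[[1,0,0,0,-0.0025],[1,0,0,0,-0.0025],[1,0,0,0,-0.0025]]' >/dev/null;python3 go.py .659,.18,.017,92.7
```

```text
t 13.0 [0.6583 0.1785 0.1314] yaw 89.4 w 0.0859 gf 0.0 q6 0.17
(0.659, 0.18, 0.017, 92.7) [0.0034 0.002  0.2287] -0.0093
```

Run:
```python
from h import *
d=snap('top'); cv2.imwrite('pics/t3.png',cv2.resize(d['frame'][120:300,100:500,::-1],(800,360),interpolation=cv2.INTER_CUBIC))
for l in('arbor',):
  for m in eyes.regions_of('top',l)[:1]:print(m['confidence'],m['bbox'])
```

```text
0.86 [174.0, 155.4, 241.3, 170.0]
```

View pics/t3.png

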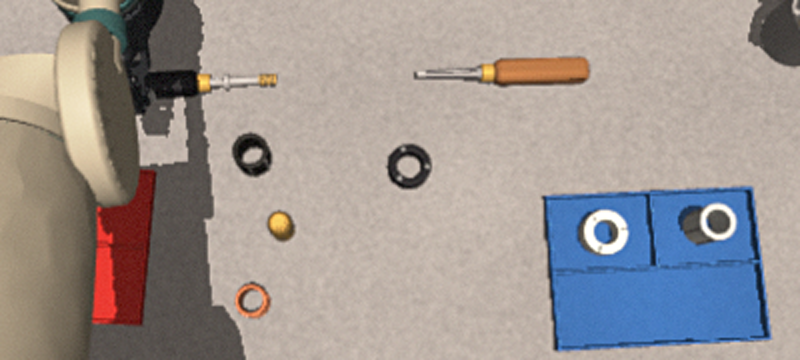

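White ring (605,232) and alu sleeve (715,222) are each in a small blue compartment, and the gripper is over the arbor handle. Now I grip the arbor.

```bash
python3 -m creep '[[1,0.003,0.002,0.08,-0.009],[1,0.003,0.002,0.15,-0.009],[1,0.003,0.002,0.2,-0.009],[1,0.003,0.002,0.224,-0.009],[1,0.003,0.002,0.226,-0.009],[0.1,0.003,0.002,0.226,-0.009],[0.1,0.003,0.002,0.226,-0.009],[0.1,0.003,0.002,0.226,-0.009],[0.1,0.003,0.002,0.226,-0.009],[0.1,0.003,0.002,0.226,-0.009]]' 50;python3 go.py .659,.18,.11,92.7
```

```text
clock: 14.1
position: [0.661, 0.1819, 0.0208]
ee_rot: [0.001, 0.69, 0.724, 0.001]
contact_force: [-0.8, -0.2, 5.7]
width: 0.0248
gripper_force: 50.9
t 14.1 [0.661  0.1819 0.0208] yaw 92.8 w 0.0248 gf 50.85666596889496 q6 0.12
(0.659, 0.18, 0.11, 92.7) [-0.0035 -0.0038 -0.1785] 0.0002
```

```bash
python3 go.py .434,-.297,.13,92.7; python3 -m creep '[[0.1,0,0,-0.05,0],[0.1,0,0,-0.12,0],[0.1,0,0,-0.22,0],[0.1,0,0,-0.22,0]]';python3 go.py .434,-.297,.13,92.7
```

```text
t 14.1 [0.661  0.1819 0.0208] yaw 92.8 w 0.0248 gf 50.85666596889496 q6 0.12
(0.434, -0.297, 0.13, 92.7) [-0.9345 -0.4996 -0.2198] 0.0002
clock: 14.5
position: [0.6648, 0.1826, 0.1373]
ee_rot: [0.004, 0.69, 0.724, 0.006]
contact_force: [0.8, 0.1, -0.9]
width: 0.0249
gripper_force: 50.2
t 14.5 [0.6648 0.1826 0.1373] yaw 92.8 w 0.0249 gf 50.19080400466919 q6 0.12
(0.434, -0.297, 0.13, 92.7) [-0.9355 -0.508   0.0056] 0.0003
```

```bash
python3 -m creep '[[0.1,-0.935,-0.5,0,0],[0.1,-0.935,-0.5,0,0],[0.1,-0.935,-0.5,0,0],[0.1,-0.935,-0.5,0,0],[0.1,-0.935,-0.5,0,0],[0.1,-0.935,-0.5,0,0],[0.1,-0.935,-0.5,0,0],[0.1,-0.935,-0.5,0,0],[0.1,-0.935,-0.5,0,0],[0.1,-0.935,-0.5,0,0]]' >/dev/null;python3 -m creep '[[0.1,0,0,0,0],[0.1,0,0,0,0]]'>/dev/null; python3 go.py .434,-.297,.13,92.7 .434,-.297,.026,92.7
```

```text
t 15.7 [ 0.4453 -0.2709  0.129 ] yaw 92.6 w 0.0247 gf 50.05455136299133 q6 -0.73
(0.434, -0.297, 0.13, 92.7) [-0.0511 -0.0249 -0.002 ] -0.0003
(0.434, -0.297, 0.026, 92.7) [-0.0513 -0.0248  0.206 ] -0.0003
```

```bash
python3 -m creep '[[0.1,-0.051,-0.025,0,0],[0.1,-0.051,-0.025,0.06,0],[0.1,-0.051,-0.025,0.1,0],[0.1,-0.051,-0.025,0.1,0],[0.1,-0.051,-0.025,0.1,0]]' >/dev/null; python3 go.py .434,-.297,.026,92.7
python3 - <<'E'
from h import *
d=snap('side'); cv2.imwrite('pics/s4.png',cv2.resize(d['frame'][100:220,240:400,::-1],(800,600)))
E
```

```text
t 16.2 [ 0.4354 -0.295   0.0794] yaw 92.9 w 0.0249 gf 50.04524230957031 q6 -0.78
(0.434, -0.297, 0.026, 92.7) [-0.004  -0.003   0.1068] 0.0005
```

View pics/s4.png

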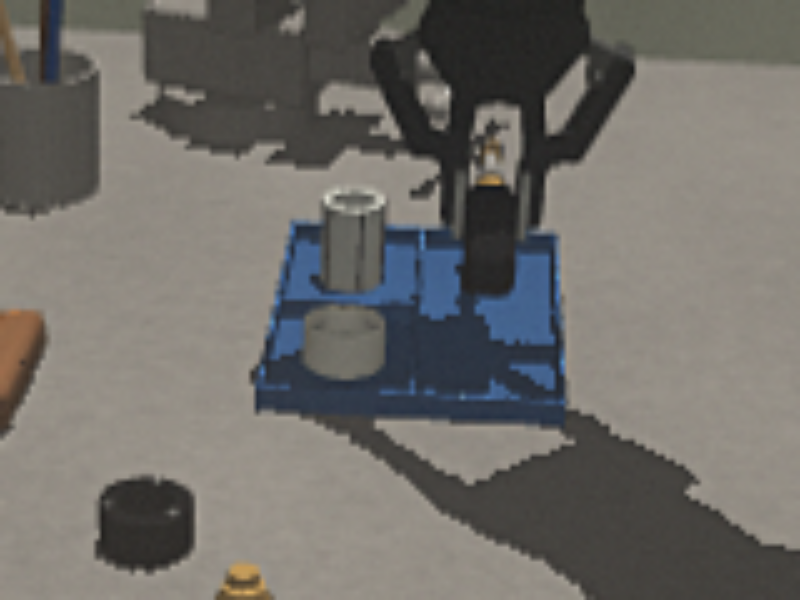

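```bash
python3 -m creep '[[0.1,-0.002,-0.002,0.06,0],[0.1,-0.002,-0.002,0.09,0],[0.1,-0.002,-0.002,0.104,0],[0.1,-0.002,-0.002,0.109,0],[0.1,-0.002,-0.002,0.109,0],[0.1,-0.002,-0.002,0.109,0]]'
```

```text
clock: 16.85
position: [0.4347, -0.2978, 0.026]
ee_rot: [0.001, 0.69, 0.724, 0.0]
contact_force: [-0.3, -0.1, -0.8]
width: 0.0249
gripper_force: 50.1
```

```bash
python3 -m creep '[[0.1,0,0,0.003,0],[0.1,0,0,0.004,0],[0.1,0,0,0.004,0]]'; python3 -m creep '[[0.4,0,0,0.004,0],[0.4,0,0,0.004,0],[0.4,0,0,0.004,0],[0.4,0,0,-0.05,0],[0.4,0,0,-0.1,0],[0.4,0,0,-0.2,0],[0.4,0,0,-0.25,0],[1,0,0,-0.25,0],[1,0,0,-0.25,0]]';python3 go.py .437,.087,.12,0
```

```text
clock: 17.15
position: [0.4343, -0.2977, 0.0237]
ee_rot: [0.001, 0.69, 0.724, 0.0]
contact_force: [-0.0, -0.1, 3.8]
width: 0.0248
gripper_force: 50.8
clock: 18.05
position: [0.4338, -0.2972, 0.1481]
ee_rot: [0.0, 0.69, 0.724, -0.0]
contact_force: [0.4, 0.8, -0.0]
width: 0.0618
gripper_force: 0.0
t 18.1 [ 0.4338 -0.2972  0.1481] yaw 92.8 w 0.0618 gf 0.0 q6 -0.78
(0.437, 0.087, 0.12, 0.0) [0.7672 0.0437 0.0558] 0.2577
```

```bash
python3 -m creep '[[1,0.767,0.044,0.03,0.2577],[1,0.767,0.044,0.03,0.2577],[1,0.767,0.044,0.03,0.2577],[1,0.767,0.044,0.03,0.2577],[1,0.767,0.044,0.03,0.2577],[1,0.767,0.044,0.03,0.2577],[1,0.767,0.044,0.03,0.2577],[1,0.767,0.044,0.03,0.2577],[1,0.767,0.044,0.03,0.2577],[1,0.767,0.044,0.03,0.2577]]' >/dev/null;python3 -m creep '[[1,0,0,0,0.02],[1,0,0,0,0.02],[1,0,0,0,0.02]]'>/dev/null; python3 go.py .437,.0865,.12,0
python3 - <<'E'
from h import *
d=snap('top'); cv2.imwrite('pics/t5.png',cv2.resize(d['frame'][120:300,100:500,::-1],(800,360),interpolation=cv2.INTER_CUBIC))
E
```

```text
t 19.4 [0.4363 0.0867 0.1317] yaw 8.0 w 0.0858 gf 0.0 q6 1.47
(0.437, 0.0865, 0.12, 0.0) [0.0014 0.0006 0.0233] 0.0222
```

View pics/t5.png

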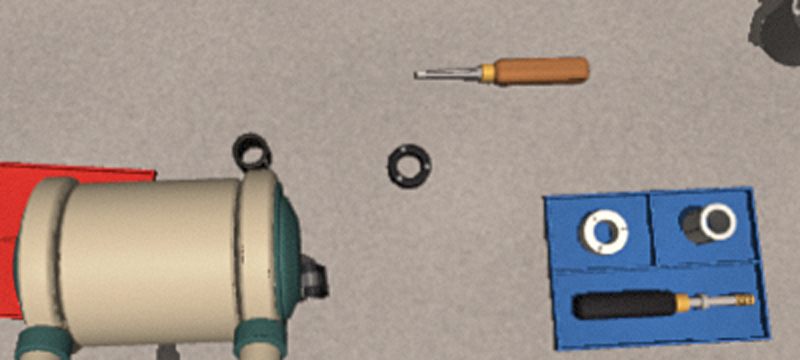

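The blue tray is complete: the arbor lies at (573–755, 303) in the long compartment, with both parts upright. On to the copper sleeve.

```bash
python3 -m creep '[[1,0.001,0,0,0.022],[1,0.001,0,0.06,0.022],[1,0.001,0,0.13,0.022],[1,0.001,0,0.19,0.022],[1,0.001,0,0.212,0.022],[1,0.001,0,0.212,0.022],[0.1,0.001,0,0.212,0.022],[0.1,0.001,0,0.212,0.022],[0.1,0.001,0,0.212,0.022],[0.1,0.001,0,0.212,0.022]]' 30;python3 -m creep '[[0.1,0,0,0,0],[0.1,0,0,0,0]]';python3 go.py .458,.252,.11,-3
```

```text
clock: 20.4
position: [0.4384, 0.0869, 0.0278]
ee_rot: [-0.0, 1.0, -0.001, 0.001]
contact_force: [-2.0, -1.1, 9.6]
width: 0.0293
gripper_force: 29.1
clock: 20.6
position: [0.4384, 0.0869, 0.0279]
ee_rot: [0.0, 1.0, -0.001, 0.001]
contact_force: [-0.3, -0.5, 5.3]
width: 0.0293
gripper_force: 29.4
t 20.6 [0.4384 0.0869 0.0279] yaw -0.1 w 0.0293 gf 29.424588605761528 q6 1.61
(0.458, 0.252, 0.11, -3.0) [ 0.039  -0.3303 -0.1642] 0.0081
```

```bash
python3 -m creep '[[0.1,0,0,-0.08,0],[0.1,0,0,-0.164,0],[0.1,0.039,-0.33,-0.164,0.008],[0.1,0.039,-0.33,-0.164,0.008],[0.1,0.039,-0.33,-0.164,0.008],[0.1,0.039,-0.33,-0.164,0.008],[0.1,0.039,-0.33,-0.164,0.008],[0.1,0.039,-0.33,-0.164,0.008]]'>/dev/null; python3 go.py .458,.252,.0315,-3.2;python3 - <<'E'
from h import *
d=snap('side'); cv2.imwrite('pics/s6.png',cv2.resize(d['frame'][220:420,180:420,::-1],(720,600)))
E
```

```text
t 21.4 [0.4567 0.2511 0.1085] yaw -2.9 w 0.0289 gf 30.18423842266202 q6 1.99
(0.458, 0.252, 0.0315, -3.2) [ 0.0026 -0.0022  0.154 ] 0.0008
```

View pics/s6.png

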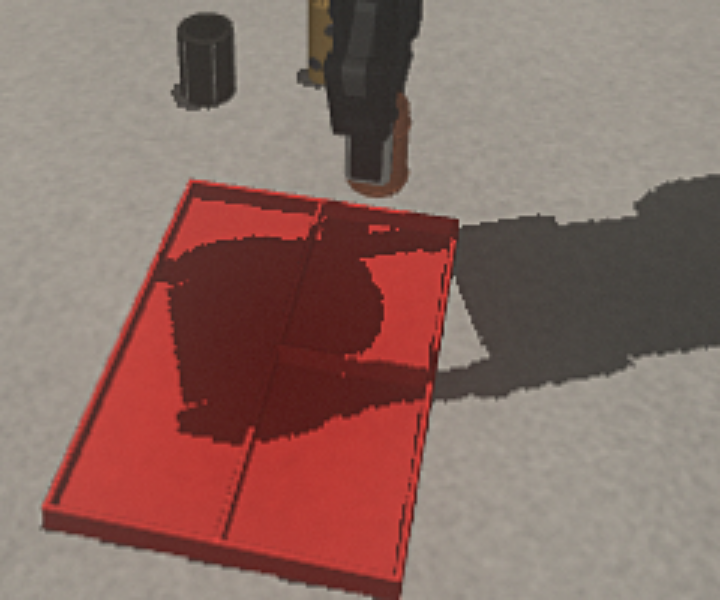

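The copper sleeve is held upright above the nearer-centre small red compartment (compartment centre about (370,280)). I'll lower it.

```bash
python3 -m creep '[[0.1,0.001,-0.001,0.08,0],[0.1,0.001,-0.001,0.12,0],[0.1,0.001,-0.001,0.145,0],[0.1,0.001,-0.001,0.155,0],[0.1,0.001,-0.001,0.157,0],[0.1,0.001,-0.001,0.157,0]]'; python3 -m creep '[[0.6,0,0,0,0],[0.6,0,0,0,0],[0.6,0,0,0,0],[0.6,0,0,-0.05,0],[0.6,0,0,-0.1,0],[0.6,0,0,-0.2,0],[0.6,0,0,-0.25,0],[0.6,0,0,-0.25,0],[1,0,0,-0.25,0]]';python3 go.py .676,-.184,.12,92 .46,.05,.15,60
```

```text
clock: 22.05
position: [0.4579, 0.2509, 0.031]
ee_rot: [0.0, 1.0, -0.027, -0.0]
contact_force: [-0.5, -0.9, -0.7]
width: 0.0289
gripper_force: 30.2
clock: 22.95
position: [0.458, 0.2523, 0.1557]
ee_rot: [-0.0, 1.0, -0.026, 0.0]
contact_force: [-0.5, 0.8, -0.3]
width: 0.0645
gripper_force: 0.0
t 22.9 [0.458  0.2523 0.1557] yaw -3.0 w 0.0645 gf 0.0 q6 1.99
(0.676, -0.184, 0.12, 92.0) [0.4805 0.8489 0.0715] -0.2638
(0.46, 0.05, 0.15, 60.0) [0.0249 0.4038 0.0113] -0.1749
```

```bash
python3 -m creep '[[1,0.48,0.849,0.03,-0.264],[1,0.48,0.849,0.03,-0.264],[1,0.48,0.849,0.03,-0.264],[1,0.48,0.849,0.03,-0.264],[1,0.48,0.849,0.03,-0.264],[1,0.48,0.849,0.03,-0.264],[1,0.48,0.849,0.03,-0.264],[1,0.48,0.849,0.03,-0.264],[1,0.48,0.849,0.03,-0.264],[1,0.48,0.849,0.03,-0.264]]' >/dev/null;python3 -m creep '[[1,0,0,0,-0.02],[1,0,0,0,-0.02],[1,0,0,0,-0.02]]'>/dev/null; python3 go.py .676,-.184,.12,92
python3 - <<'E'
from h import *
d=snap('top'); cv2.imwrite('pics/t7.png',cv2.resize(d['frame'][120:300,40:440,::-1],(800,360),interpolation=cv2.INTER_CUBIC))
E
```

```text
t 24.2 [ 0.6703 -0.1748  0.1386] yaw 86.3 w 0.0853 gf 0.0 q6 -0.29
(0.676, -0.184, 0.12, 92.0) [-0.0176  0.0128  0.0372] -0.0157
```

View pics/t7.png

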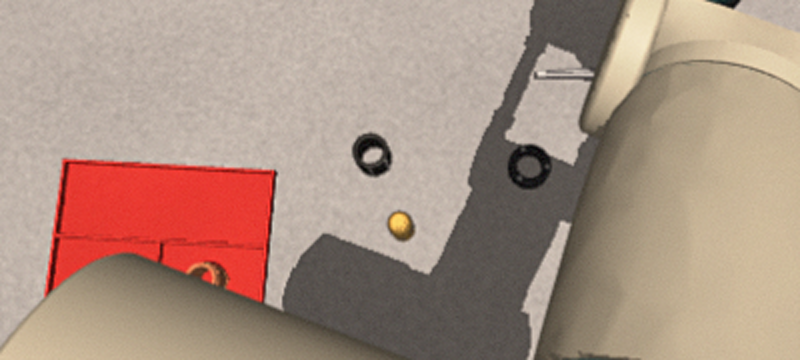

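The copper sleeve stands at (208,275) inside its red compartment. Now the reamer.

```bash
python3 -m creep '[[1,-0.018,0.013,0.03,-0.016],[1,-0.018,0.013,0.03,-0.016],[1,-0.018,0.013,0.03,-0.016],[1,-0.018,0.013,0.03,-0.016]]'>/dev/null; python3 go.py .676,-.184,.0175,92
```

```text
t 24.7 [ 0.6774 -0.1841  0.1264] yaw 92.2 w 0.0853 gf 0.0 q6 -0.4
(0.676, -0.184, 0.0175, 92.0) [ 2.000e-04 -2.900e-03  2.178e-01] 0.0006
```

```bash
python3 -m creep '[[1,0,0,0.08,0],[1,0,0,0.15,0],[1,0,0,0.2,0],[1,0,0,0.213,0],[1,0,0,0.216,0],[0.1,0,0,0.216,0],[0.1,0,0,0.216,0],[0.1,0,0,0.216,0],[0.1,0,0,0.216,0],[0.1,0,0,0.216,0]]' 50;python3 -m creep '[[0.1,0,0,0,0],[0.1,0,0,-0.1,0],[0.1,0,0,-0.22,0],[0.1,0,0,-0.22,0],[0.1,0,0,-0.22,0]]';python3 go.py .536,.281,.13,86.8
```

```text
clock: 25.7
position: [0.6782, -0.1853, 0.019]
ee_rot: [0.001, 0.693, 0.721, 0.0]
contact_force: [-0.9, -0.3, 5.0]
width: 0.0252
gripper_force: 50.8
clock: 26.2
position: [0.6788, -0.1855, 0.1304]
ee_rot: [0.002, 0.693, 0.721, 0.001]
contact_force: [-0.2, 0.4, -0.7]
width: 0.025
gripper_force: 50.3
t 26.2 [ 0.6788 -0.1855  0.1304] yaw 92.3 w 0.025 gf 50.26234030723572 q6 -0.4
(0.536, 0.281, 0.13, 86.8) [ 0.9435 -0.2487 -0.0024] 0.0151
```

```bash
python3 -m creep '[[0.1,0.943,-0.247,0,0.015],[0.1,0.943,-0.247,0,0.015],[0.1,0.943,-0.247,0,0.015],[0.1,0.943,-0.247,0,0.015],[0.1,0.943,-0.247,0,0.015],[0.1,0.943,-0.247,0,0.015],[0.1,0.943,-0.247,0,0.015],[0.1,0.943,-0.247,0,0.015],[0.1,0.943,-0.247,0,0.015],[0.1,0.943,-0.247,0,0.015]]' >/dev/null;python3 -m creep '[[0.1,0,0,0,0],[0.1,0,0,0,0],[0.1,0,0,0,0]]'>/dev/null; python3 go.py .536,.281,.08,86.8
```

```text
t 27.5 [0.5349 0.2801 0.1261] yaw 86.8 w 0.0253 gf 50.20879626274109 q6 0.42
(0.536, 0.281, 0.08, 86.8) [0.0021 0.0023 0.0922] 0.0001
```

```bash
python3 -m creep '[[0.1,0.014,0.003,0.06,0],[0.1,0.014,0.003,0.1,0],[0.1,0.014,0.003,0.11,0],[0.1,0.014,0.003,0.11,0],[0.1,0.014,0.003,0.11,0]]'; python3 go.py .537,.287,.024,86.8;python3 - <<'E'
from h import *
d=snap('side'); cv2.imwrite('pics/s8.png',cv2.resize(d['frame'][180:420,160:440,::-1],(700,600)))
E
```

```text
clock: 28.0
position: [0.5384, 0.2876, 0.0734]
ee_rot: [0.0, 0.727, 0.687, 0.001]
contact_force: [-0.0, 0.0, -0.6]
width: 0.0248
gripper_force: 50.2
t 28.0 [0.5384 0.2876 0.0734] yaw 86.8 w 0.0248 gf 50.22117018699646 q6 0.43
(0.537, 0.287, 0.024, 86.8) [-0.0013 -0.0028  0.0989] -0.0001
```

View pics/s8.png

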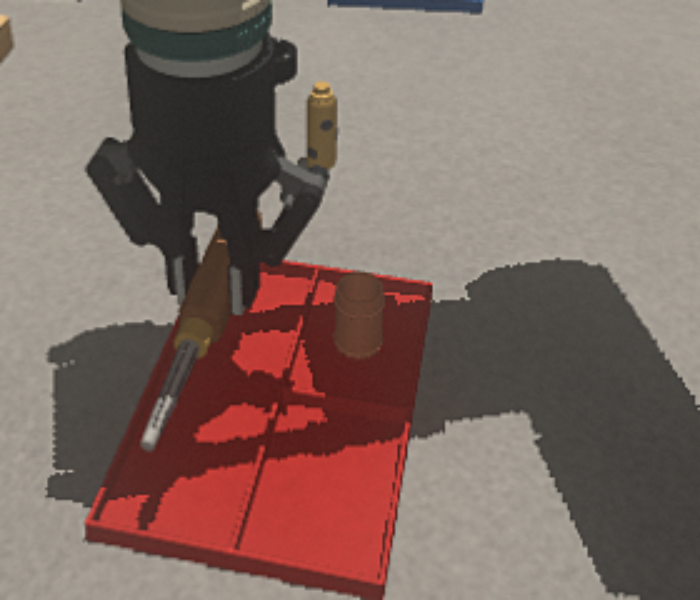

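The copper sleeve stands upright and the reamer hangs level over the long compartment. The gripper linkage clears the copper sleeve. I'll lower it and release.

```bash
python3 -m creep '[[0.1,-0.001,-0.002,0.06,0],[0.1,-0.001,-0.002,0.085,0],[0.1,-0.001,-0.002,0.095,0],[0.1,-0.001,-0.002,0.1,0],[0.1,-0.001,-0.002,0.102,0],[0.1,-0.001,-0.002,0.102,0],[0.1,-0.001,-0.002,0.102,0]]'
```

```text
clock: 28.75
position: [0.5369, 0.288, 0.0225]
ee_rot: [0.0, 0.726, 0.687, 0.001]
contact_force: [-0.2, -0.6, -1.8]
width: 0.0251
gripper_force: 50.2
```

```bash
python3 -m creep '[[0.4,0,0,0.001,0],[0.4,0,0,0.001,0],[0.4,0,0,0.001,0],[0.4,0,0,-0.05,0],[0.4,0,0,-0.1,0],[0.4,0,0,-0.2,0],[0.4,0,0,-0.3,0],[0.5,0,0,-0.4,0],[0.5,0,0,-0.4,0],[0.5,0,0,-0.4,0]]'; python3 -m creep '[[0.5,-0.6,0,0,0],[0.5,-0.6,0,0,0],[0.5,-0.6,0,0,0],[0.5,-0.6,0,0,0],[0.5,-0.6,0,0,0],[0.5,-0.6,0,0,0],[0.5,-0.6,0,0,0],[0.5,-0.6,0,0,0],[0.5,-0.6,0,0,0]]'
python3 - <<'E'
from h import *
snap('top','t9.png');snap('side','s9.png')
E
```

```text
clock: 29.75
position: [0.537, 0.288, 0.2236]
ee_rot: [0.001, 0.726, 0.687, 0.002]
contact_force: [0.1, 0.2, -1.0]
width: 0.0428
gripper_force: 0.0
clock: 30.65
position: [0.5193, -0.0108, 0.2206]
ee_rot: [-0.001, 0.726, 0.688, -0.0]
contact_force: [0.2, -0.0, -0.5]
width: 0.0427
gripper_force: 0.0
```

View pics/t9.png

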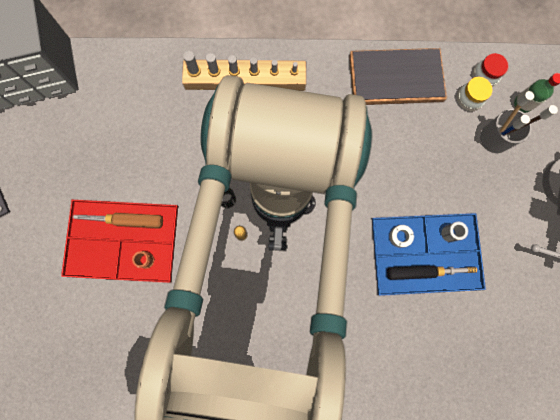

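View pics/s9.png

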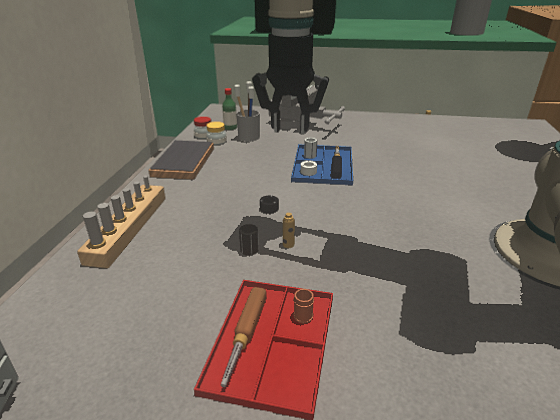

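Final pictures: both trays hold the right items, upright or flat, each in its own compartment. In the top view the reamer is at (74–162,220), copper at (142,260), arbor at (388–476,271), white ring at (402,236) and alu sleeve at (455,232). The iron lap, black ring and piston are undisturbed.

```bash
python3 -c "
from rig import manip
print(manip.sign_off())"
```

```text
the job is handed in; nothing more can be done
None
```

Both trays are made up as asked and the job is handed in at about 31 s of the 107 s allowed; the last pictures show every item in its own compartment and the iron lap, black ring and piston unmoved, but sign-off returned no verdict.

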